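Lock the jaw insert with its wedge

TASK

Put the loose steel wedge, thin end first, into the tapering slot between the serrated jaw insert and the slanted rail of the bolted-down fixture, lying flat on the fixture's plate. Then tap or push it in by the button on its thick end, firmly (about 15 N) but never hard, until it is jammed tight and holds the insert by itself, and let go. Leave the plain straight bar where it is.

Things in the scene. Friction and masses are not known exactly. Their poses are not given: they have to be found in the camera images.
- wedge_mid (a point): Centre of the loose steel wedge (0.3 kg) lying flat on the bench: 110 mm long, 22 mm high; in plan an even taper from 30.3 mm at the thick end to 12 mm at the thin end, 21.2 mm at this centre (each side 4.76 degrees). x points along it to the thin end (roughly away from the robot), z up. A round steel striking button on the thick end reaches to 63 mm behind. Grasp across the sides.
- wedge_tip (a point): Middle of the wedge's thin end, 11 mm above its underside, 55 mm ahead of wedge_mid; same axes.
- wedge: The wedge; origin at the centre of its underside, 11 mm below wedge_mid; same axes.
- fixture: Fixture bolted to the bench. Origin on the bench; x along the slot away from the robot, z up. Steel plate, top at z = 10 mm, x -80 to 90, y -46 to 52 mm. On it two aluminium rails, each x 6 to 90 mm, top at z = 26 mm: on the right the straight back rail (inner face y = -23 mm), on the left the slanted rail, which nears the back rail as x grows, at 9.5 degrees.
- slot_mouth (a point): On the plate top, middle of the slot's wide mouth: x = 6, y = 10 mm of the fixture; same axes. The slot between insert and slanted rail is about 24 mm wide here. The slanted rail is set anew each time, up to 5 mm either way, so the depth at which the wedge jams cannot be known beforehand: wedge centre anywhere from x = -6 to 58 mm, y about 10 mm, turned -4.76 degrees from x.
- slot_mid (a point): On the plate top, middle of the slot at x = 45, y = 8 mm of the fixture, about 18 mm wide. Oiled steel (friction about 0.3): the wedge slides in with 1 to 3 N, then jams and the push climbs by several N per mm. Pushed with about 15 N it stays jammed; over 20 N or a fast blow damages the insert. Its thick end stays outside the rails (x below 4 mm), so shut fingers can push its button there.
- jaw_insert: Serrated steel jaw insert, 60 x 22 x 10 mm, 0.14 kg, lying flat on the plate beside the back rail with up to 2 mm of play, x about 15 to 75 mm of the fixture; origin at the centre of its underside, its y axis along the slot. A small stop at x = 78 mm holds it lengthwise. The wedge presses it against the back rail (its slot-side face is then at y = -1 mm).
- plain_bar_mid (a point): Centre of a plain straight steel bar, 110 x 21 x 22 mm, that lies on the bench and is not needed; x along it.
Things that resemble listed ones, but are neither listed nor needed, are in the scene too. What is shaped like the jaw_insert but pink is not meant.

How it is judged:
By the outcome, as a careful person would: the job done as asked, in the order asked, and still so for the second after the job is handed in, with the robot touching nothing.
It also fails if it takes over 58 s, if anything falls off the work surface, if the arm or the gripper's body presses on something with over 40 N, if the wrist force passes 120 N, or if a joint passes its speed limit or range.

ROBOT

A 6-joint arm with a two-finger parallel gripper is mounted at the origin on a cart in front of the work surface, level with it; the furniture and walls round the work are solid. World frame = base frame: x ahead of the robot, y to its left, z up, the work surface at z = 0. Lengths are in m, angles in rad, forces in N, time in s.
With the tool pointing down it reaches from about 0.325 to 0.9 m from the base axis. Payload 3.5 kg.
Tool frame: the origin (TCP) lies at the centre of the arm's flange, where the gripper is bolted on; the fingertips stand 173 mm ahead of it and the grasp point (between the pads) lies 155 mm ahead of it; z points along the fingers, y is the line along which they close (so a half turn about z gives the same grasp; the last joint's range is limited). The gripper opens to 85 mm and grips with 20 to 120 N. Pads are 22 mm wide; open, the fingers measure 114 mm over their backs; the gripper's body (76 mm by 85 mm) begins 54 mm behind the grasp point. The pads swing forward as they close: fully open they stand 13 mm farther back than shut.
Start: joints at [1.219, 0.276, -0.026, 1.268, 0, 1.467], TCP at [0.154, 0.606, 0.405] pointing down, gripper open.
Joint ranges: [-3.12, 3.12], [-0.85, 1.88], [-1.08, 1.24], [-1.95, 2.15], [-1.57, 1.53], [-3.14, 3.14]. Speed limits (rad/s): [2.57, 2.57, 3.14, 3.14, 3.14, 3.14].

INTERFACE

Orientations are given as a unit quaternion [w, x, y, z].
In Python, from workcell import read_state, capture, camera_info, robot gives the robot as it stands.
- The arm moves only by the tool jog_arm, never from a script. Its argument "plan" is text: rows parted by semicolons, each of 7 numbers parted by spaces: the closure, from -1 (fully open) to 1 (shut), then the shift along the tool's x, y, z in m, then the turn, a rotation vector about the tool's x, y, z in degrees. A call has 1 to 8 rows; each row shifts and turns the commanded pose from where the row before left it, along the tool's axes as they then stand; what a row does not reach is not made up. A row lasts 1/8 s, in which the tool goes at most 62.5 mm and 10.7 degrees, less where a joint would pass 70% of its speed; a pose out of reach is approached as far as the arm can. A call is refused whole if a number of a shift passes 0.0625 or a number of a turn 10.7, either way. A call with a gripper value outside its range is refused whole. The fingers move at their own pace and stop on an object; "force" is the grip in N (left out, the last holds). Time passes only in rows, so rows that do not move let the fingers close. It gives the time, the measured TCP pose, the force, the opening and the grip force at its end, in the units of the state.
- read_state(): the state, without advancing time (a new reading comes with each control period).
- capture(name): name is "scene" or "side" or "wrist"; returns the picture (480x640x3 uint8, blue, green, red); there is no depth.
- camera_info(name): a dict with "mtx" (3x3 intrinsics, pixels), "R" (3x3) and "t" (3): a world point X has camera coordinates R X + t. Camera axes: x right, y down, z forward; pixel columns grow to the right and rows downward; lengths in m; the calibration is good to about 2 mm. A picture is of the moment at which its call begins: read the wrist's pose just before it. camera_info takes no time and is no camera call; for the wrist camera it gives the pose at the moment of the call.
- robot.close_job(): hands the job in; it is judged then, once.
The state is a dict: "clock": time; "joint_positions": joint angles; "joint_vel": joint speeds; "tau": joint torques, N m; "eef_pos": TCP position; "tcp_rot": TCP orientation; "contact_force": force on the tool from outside, world axes, zero at the start; "moment": the same for the moment, N m; "width": opening from 0.0 (shut) to 1.0 (fully open); "grasp_force": force on a finger pad.
Only numpy, scipy, OpenCV 4.12 (cv2) and the standard library are available. Lean on these libraries where they do the work, as an engineer would, in place of code of your own. Each camera call takes 0.05 s, during which the arm holds its last target. There are 200 camera calls.

## Working session

There is one attempt and no reset: what is moved stays moved. The work goes in short steps, Python scripts to look and compute and a tool call to move; the robot and the scene stay as the last step left them, time stands still between calls to the robot, and variables do not carry over. Pictures are saved under pics/ and viewed, at most 10 in all, crops included, and the job is handed in when it is done.

Besides the shell and the picture viewer there is one more tool, called after "Emit:" as name(argument=value, ...) on one line, values as JSON. jog_arm: Moves the arm, as the interface text tells. Its arguments: {"type":"object","properties":{"plan":{"type":"string"},"force":{"type":"number"}},"required":["plan"]}

```bash
mkdir -p pics; ls; python3 - <<'E'
from workcell import *
import cv2,numpy as np
s=read_state();print({k:np.round(v,3).tolist() for k,v in s.items()})
for n in("scene","side","wrist"):
    cv2.imwrite(f"pics/{n}0.png",capture(n)); i=camera_info(n); print(n,np.round(i["mtx"],1).tolist(),np.round(-np.array(i["R"]).T@i["t"],3))
E
```

```text
pics
{'clock': 0.0, 'joint_positions': [1.219, 0.277, -0.028, 1.268, 0.0, 1.467], 'joint_vel': [-0.001, -0.0, -0.002, -0.001, -0.001, -0.0], 'tau': [-0.0, -44.551, 29.52, 0.016, 0.0, 0.0], 'eef_pos': [0.154, 0.605, 0.404], 'tcp_rot': [-0.0, 0.124, 0.992, -0.001], 'contact_force': [-0.039, 0.174, 0.097], 'moment': [-0.026, -0.044, -0.032], 'grasp_force': 0.0, 'width': 1.003}
scene [[533.1, 0.0, 332.9], [0.0, 533.1, 231.6], [0.0, 0.0, 1.0]] [ 0.185 -0.607  0.623]
side [[451.3, 0.0, 321.9], [0.0, 451.3, 238.8], [0.0, 0.0, 1.0]] [0.45  0.637 0.584]
wrist [[412.4, 0.0, 319.7], [0.0, 412.4, 243.9], [0.0, 0.0, 1.0]] [0.085 0.623 0.373]
```

View pics/scene0.png

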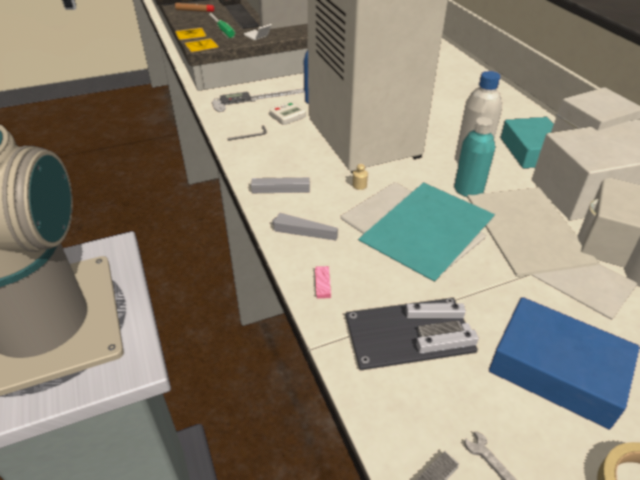

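View pics/side0.png

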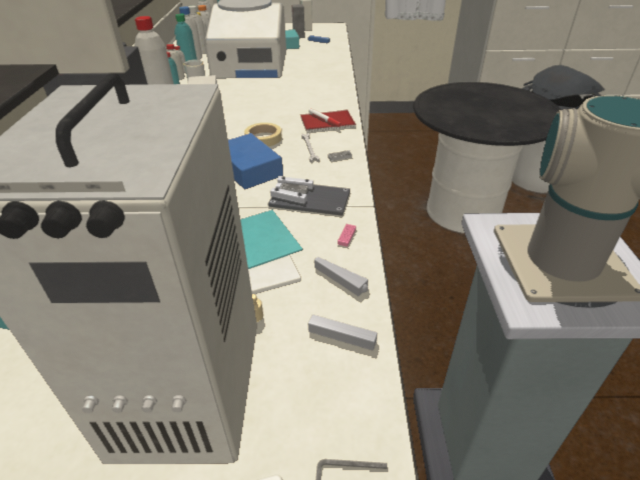

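Candidates for the wedge: the piece at scene (305,227) / side (341,275), and the piece at scene (281,185) / side (342,332). The first narrows away from the robot, with something round on its near end, so it fits the wedge. The second looks like the plain bar. I'll check this in one enlarged crop. The fixture is at scene (412,333), and the jaw insert inside it is at (443,328).

```bash
cat > h.py <<'E'
import numpy as np,cv2
from workcell import *
def ray(n,uv,z,info=None):
    i=info or camera_info(n);R=np.array(i["R"]);c=-R.T@np.array(i["t"])
    d=R.T@np.linalg.inv(np.array(i["mtx"]))@np.array([uv[0],uv[1],1.])
    return c+d*(z-c[2])/d[2]
def tri(uv1,n1,uv2,n2):
    pass
def cropsave(im,x0,y0,x1,y1,k,f):
    cv2.imwrite(f,cv2.resize(im[y0:y1,x0:x1],None,fx=k,fy=k,interpolation=cv2.INTER_CUBIC))
E
python3 - <<'E'
from h import *
a=cv2.imread("pics/scene0.png")[165:390,240:490];b=cv2.imread("pics/side0.png")[165:390,230:390]
f=lambda m,k:cv2.resize(m,None,fx=k,fy=k,interpolation=cv2.INTER_CUBIC)
cv2.imwrite("pics/c1.png",f(np.hstack([a,b]),1.95))
for n,p,z in[("scene",(275,222),.02),("scene",(337,233),.02),("side",(366,287),.02),("side",(317,263),.02),("scene",(347,314),.01),("scene",(475,352),.01),("scene",(365,366),.01),("scene",(281,180),.022),("side",(349,188),.01)]:print(n,p,np.round(ray(n,p,z),3))
E
```

```text
scene (275, 222) [0.378 0.066 0.02 ]
scene (337, 233) [ 0.466 -0.     0.02 ]
side (366, 287) [0.38  0.083 0.02 ]
side (317, 263) [0.465 0.021 0.02 ]
scene (347, 314) [ 0.413 -0.159  0.01 ]
scene (475, 352) [ 0.549 -0.287  0.01 ]
scene (365, 366) [ 0.398 -0.249  0.01 ]
scene (281, 180) [0.426 0.174 0.022]
side (349, 188) [ 0.394 -0.247  0.01 ]
```

View pics/c1.png

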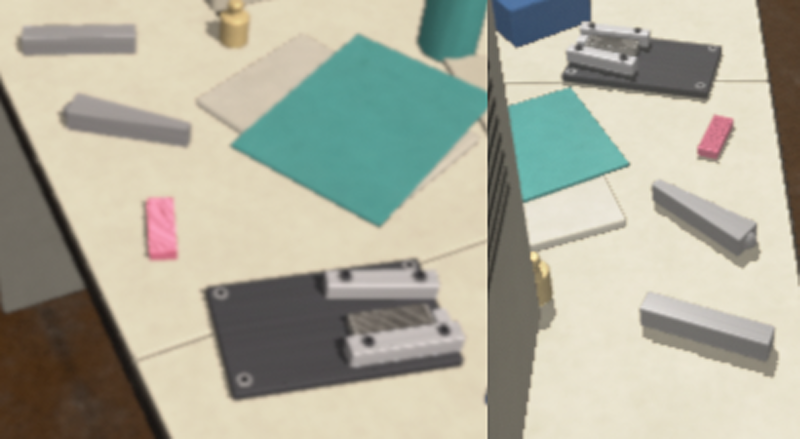

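The crop confirms it. The piece at crop (125,120), scene (305,227), tapers and has the button on its near end, so it is the wedge. The bar at crop (78,38), scene (281,185), is uniform. The grey insert sits in the fixture beside the back rail, and the pink one is not needed.

```bash
cat >> h.py <<'E'
from scipy.spatial.transform import Rotation as Ro
def pose():
    s=read_state();q=s["tcp_rot"];return np.array(s["eef_pos"]),Ro.from_quat([q[1],q[2],q[3],q[0]])
def go(tgt,yaw):
    """tool-frame shift from now to TCP tgt, and the turn afterwards; yaw (deg) = heading of -tool x"""
    p,r=pose();d=r.inv().apply(np.array(tgt)-p)
    y=np.radians(yaw);ex=-np.array([np.cos(y),np.sin(y),0]);ez=np.array([0,0,-1.])
    R2=Ro.from_matrix(np.c_[ex,np.cross(ez,ex),ez])
    print("shift",np.round(d,4),"turn",np.round(np.degrees((r.inv()*R2).as_rotvec()),2))
E
python3 -c "
from h import *
go([.425,.042,.33],-36)"
```

```text
shift [-0.4016 -0.4792  0.0746] turn [-1.000e-01  1.000e-02  2.175e+01]
```

Emit:
jog_arm(plan="-1 -.032 -.04 .006 0 0 0;-1 -.034 -.04 .006 0 0 0;-1 -.034 -.04 .006 0 0 0;-1 -.034 -.04 .006 0 0 0;-1 -.034 -.04 .006 0 0 0;-1 -.034 -.04 .006 0 0 0;-1 -.034 -.04 .006 0 0 0;-1 -.034 -.04 .006 0 0 0")

```text
clock: 1.15
eef_pos: [0.3371, 0.2275, 0.3565]
tcp_rot: [0.0, 0.124, 0.992, 0.0]
contact_force: [-0.0, 0.4, -1.4]
width: 1.0
grasp_force: 0.0
```

Emit:
jog_arm(plan="-1 -.034 -.04 .006 0 0 0;-1 -.034 -.04 .006 0 0 0;-1 -.034 -.04 .006 0 0 0;-1 -.03 -.04 .007 0 0 0;-1 0 0 0 0 0 7.3;-1 0 0 0 0 0 7.3;-1 0 0 0 0 0 7.2;-1 0 0 0 0 0 0")

```text
clock: 2.15
eef_pos: [0.4252, 0.0415, 0.3315]
tcp_rot: [-0.0, 0.309, 0.951, -0.0]
contact_force: [-0.1, 0.3, -0.9]
width: 0.997
grasp_force: 0.0
```

```bash
python3 -c "
from h import *
s=read_state();i=camera_info('wrist')
cv2.imwrite('pics/w1.png',capture('wrist'));print(s['eef_pos'],s['tcp_rot'],s['clock'])
import pickle;pickle.dump(i,open('w1.pkl','wb'))"
```

```text
[0.42516042 0.04147326 0.33150805] [-2.32505908e-04  3.08855323e-01  9.51109001e-01 -5.28661477e-05] 2.15
```

View pics/w1.png

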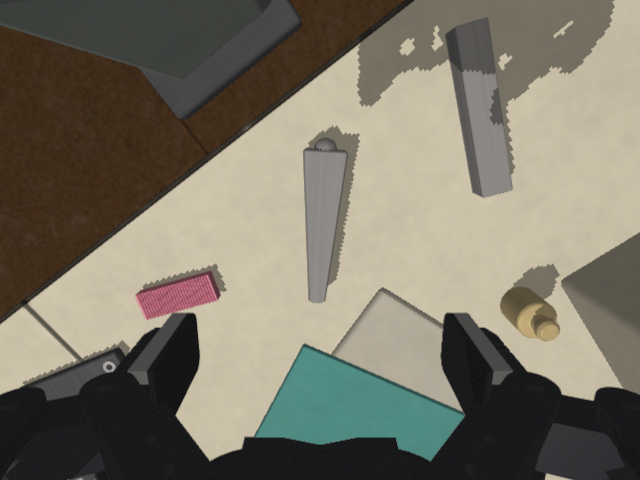

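The wrist picture shows the wedge with its thick end at (304–347,152), its button at (325,144) and its thin end at (309–326,301).

```bash
python3 - <<'E'
from h import *
import pickle;i=pickle.load(open('w1.pkl','rb'))
P=[ray(0,u,.022,i) for u in[(304,152),(347,152),(309,301),(326,301)]]
a=(P[0]+P[1])/2;b=(P[2]+P[3])/2;d=b-a
print(np.round(P,4),np.linalg.norm(d),np.linalg.norm(P[0]-P[1]),np.linalg.norm(P[2]-P[3]))
m=(a+b)/2;yaw=np.degrees(np.arctan2(d[1],d[0]));print(m,yaw)
go([m[0],m[1],.25],yaw)
E
```

```text
[[0.3764 0.0643 0.022 ]
 [0.3931 0.0873 0.022 ]
 [0.4643 0.0036 0.022 ]
 [0.4717 0.0137 0.022 ]] 0.10697001967162521 0.028384496338553174 0.012460514633662548
[0.42636539 0.04220966 0.022     ] -38.88202169675819
shift [-0.0006  0.0013  0.0815] turn [-0.01 -0.02  2.95]
```

```bash
python3 -c "
from h import *
go([.4147,.0516,.179],-38.9)"
```

```text
shift [0.0143 0.002  0.1525] turn [-0.01 -0.02  2.96]
```

Emit:
jog_arm(plan="-1 .014 .002 0 0 0 0;-1 0 0 0 0 0 3;-1 0 0 .05 0 0 0;-1 0 0 .05 0 0 0;-1 0 0 .03 0 0 0;-1 0 0 .015 0 0 0;-1 0 0 .0075 0 0 0;-1 0 0 0 0 0 0")

```text
clock: 3.2
eef_pos: [0.4148, 0.0517, 0.1792]
tcp_rot: [-0.0, 0.334, 0.943, -0.0]
contact_force: [0.1, -0.8, -0.1]
width: 1.004
grasp_force: 0.0
```

Emit:
jog_arm(plan="1 0 0 0 0 0 0;1 0 0 0 0 0 0;1 0 0 0 0 0 0;1 0 0 0 0 0 0;1 0 0 0 0 0 0;1 0 0 0 0 0 0;1 0 0 0 0 0 0", force=60)

```text
clock: 4.08
eef_pos: [0.4155, 0.0514, 0.1799]
tcp_rot: [0.0, 0.334, 0.942, 0.0]
contact_force: [-1.0, -0.0, 5.7]
width: 0.264
grasp_force: 58.3
```

```bash
python3 -c "
from h import *
go([.59,-.15,.35],-14.3)"
```

```text
shift [-0.2625 -0.0463 -0.1699] turn [ 1.000e-02  4.000e-02 -2.476e+01]
```

Emit:
jog_arm(plan="1 0 0 -.02 0 0 0;1 0 0 -.045 0 0 0;1 0 0 -.05 0 0 0;1 -.03 -.006 -.04 0 0 0;1 -.045 -.008 -.015 0 0 0;1 -.045 -.008 0 0 0 0;1 -.045 -.008 0 0 0 0;1 -.045 -.008 0 0 0 0")

```text
clock: 5.08
eef_pos: [0.5546, -0.1115, 0.3483]
tcp_rot: [-0.001, 0.334, 0.942, 0.0]
contact_force: [0.0, 0.9, -3.0]
width: 0.262
grasp_force: 59.4
```

Emit:
jog_arm(plan="1 -.04 -.006 0 0 0 0;1 -.0125 -.002 0 0 0 0;1 0 0 0 0 0 -8.3;1 0 0 0 0 0 -8.3;1 0 0 0 0 0 -8.2;1 0 0 0 0 0 0;1 0 0 0 0 0 0")

```text
clock: 5.95
eef_pos: [0.5896, -0.1493, 0.3488]
tcp_rot: [-0.001, 0.125, 0.992, 0.0]
contact_force: [0.5, 1.0, -2.7]
width: 0.268
grasp_force: 59.4
```

```bash
python3 -c "
from h import *
s=read_state();i=camera_info('wrist')
cv2.imwrite('pics/w2.png',capture('wrist'));print(s['eef_pos'],s['tcp_rot'],s['clock'])
import pickle;pickle.dump(i,open('w2.pkl','wb'))"
```

```text
[ 0.58959607 -0.14929484  0.34880163] [-5.97047133e-04  1.24907685e-01  9.92168172e-01  1.82445034e-04] 5.95
```

View pics/w2.png

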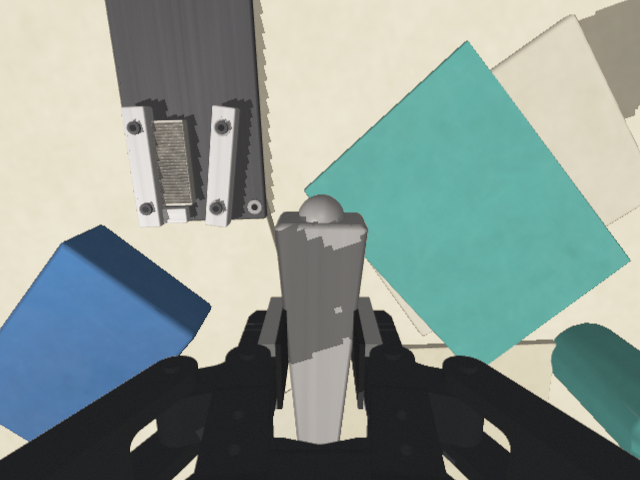

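```bash
python3 -c "
from h import *
im=cv2.imread('pics/w2.png');cropsave(im,95,90,280,235,4.0,'pics/c2.png')"
```

```text
(no output)
```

View pics/c2.png

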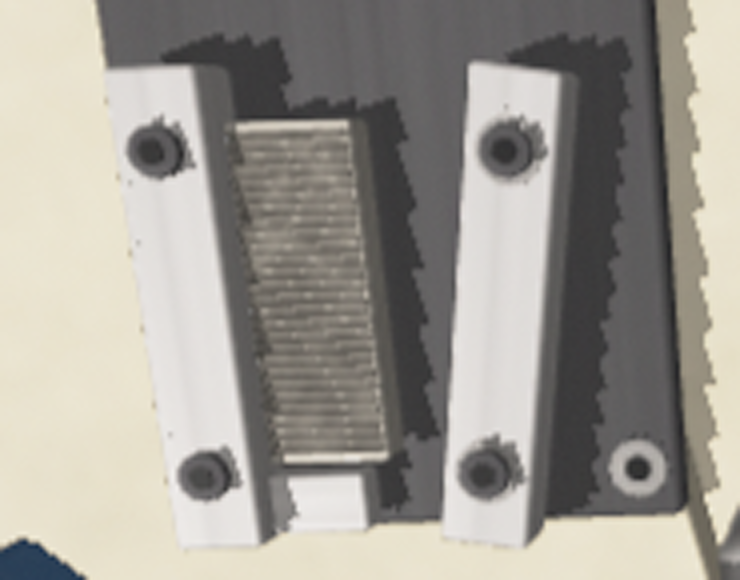

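The enlarged wrist crop shows the back rail's inner top edge from (143,107) to (160,226) and the slanted rail's from (213,105.5) to (206,224), in image pixels. The insert's slot-side edge runs from (182.5,120) to (192,204.5).

```bash
cat >> h.py <<'E'
import pickle
E
python3 - <<'E'
from h import *
i=pickle.load(open('w2.pkl','rb'));r=lambda u,z:ray(0,u,z,i)[:2]
b0,b1=r((143,106.75),.026),r((160.25,226.25),.026)
s0,s1=r((212.75,105.5),.026),r((205.75,224.25),.026)
j0,j1=r((182.5,120),.02),r((192,204.5),.02)
c=r((267,218),.01)
d=b1-b0;L=np.linalg.norm(d);ex=d/L;ey=np.array([-ex[1],ex[0]])
O=b0-.006*ex+.023*ey+(L-.084)/2*ex
f=lambda p:np.round([(p-O)@ex*1e3,(p-O)@ey*1e3],1)
print("yaw",np.degrees(np.arctan2(ex[1],ex[0])),"O",O,"L",L)
for n,p in zip("b0 b1 s0 s1 j0 j1 corner".split(),(b0,b1,s0,s1,j0,j1,c)):print(n,f(p))
ds=s1-s0;print("slant",np.degrees(np.arctan2(ds@ey,ds@ex)))
# held wedge: thick end corners and tip
p,_=pose();print("grasp",f(p[:2]))
for u in[(276,229),(367,231),(298,443),(342,443)]:print(u,f(r(u,p[2]-.155+.004)))
# yaw of wedge in world from image
R=i["R"];print(np.round(np.array(R),3).tolist())
np.save('fix.npy',np.r_[O,ex])
E
```

```text
yaw -12.520498056815272 O [ 0.4793851  -0.21982586] L 0.08258426597842793
b0 [  6.7 -23. ]
b1 [ 89.3 -23. ]
s0 [ 7.4 23.9]
s1 [88.9 10.2]
j0 [15.9  0.5]
j1 [75.1  0.1]
corner [89.2 52.8]
slant -9.49874239908025
grasp [92.4 92.6]
(276, 229) [51. 81.]
(367, 231) [ 52.5 108.2]
(298, 443) [128.9  84. ]
(342, 443) [129.4  99.5]
[[0.248, 0.969, 0.001], [0.93, -0.238, 0.281], [0.272, -0.069, -0.96]]
```

```bash
cat >> h.py <<'E'
def fx(x,y):
    f=np.load('fix.npy');O,ex=f[:2],f[2:];return O+(x*ex+y*np.array([-ex[1],ex[0]]))/1e3
def gof(x,y,z,yaw): go([*fx(x,y),z],np.degrees(np.arctan2(*np.load('fix.npy')[[3,2]]))+yaw)
E
python3 -c "
from h import *
gof(-59,15.5,.26,-4.76)"
```

```text
shift [ 0.1489 -0.0819  0.089 ] turn [ 0.01 -0.05  2.95]
```

Emit:
jog_arm(plan="1 .025 -.012 .01 0 0 0;1 .035 -.02 .02 0 0 0;1 .035 -.02 .025 0 0 0;1 .034 -.02 .02 0 0 0;1 .02 -.01 .014 0 0 0;1 0 0 0 0 0 3;1 0 0 0 0 0 0;1 0 0 0 0 0 0")

```text
clock: 7.0
eef_pos: [0.4259, -0.1926, 0.2607]
tcp_rot: [0.001, 0.15, 0.989, -0.0]
contact_force: [-0.5, 0.9, -2.6]
width: 0.268
grasp_force: 59.4
```

```bash
python3 -c "
from h import *
i=camera_info('wrist')
cv2.imwrite('pics/w3.png',capture('wrist'));pickle.dump(i,open('w3.pkl','wb'))
gof(-59,15.5,.194,-4.76)"
```

```text
shift [0.0011 0.0005 0.0667] turn [-0.02  0.07  0.06]
```

View pics/w3.png

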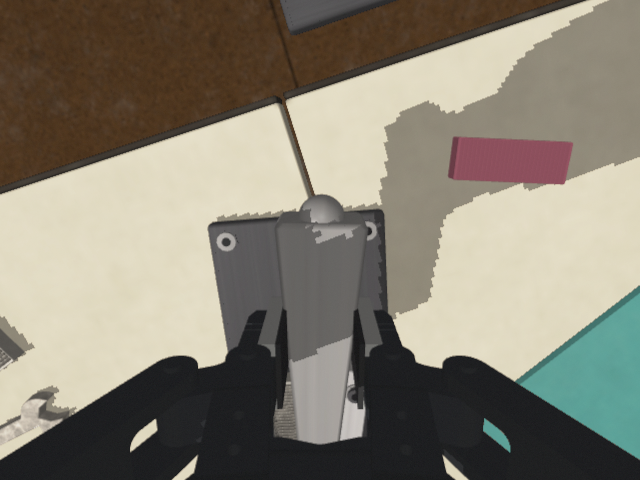

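The wrist view shows the held wedge centred over the plate, whose near corners are at (209,226) and (384,211). The thin end points between the insert (286,410) and the slanted rail (353,400), so I'm descending.

Emit:
jog_arm(plan="1 .001 .0005 .03 0 0 0;1 0 0 .025 0 0 0;1 0 0 .0115 0 0 0;1 0 0 0 0 0 0;1 0 0 0 0 0 0")

```text
clock: 7.68
eef_pos: [0.4254, -0.1921, 0.1946]
tcp_rot: [0.001, 0.15, 0.989, -0.0]
contact_force: [-0.4, -0.0, -2.9]
width: 0.265
grasp_force: 59.3
```

```bash
python3 -c "
from h import *
gof(-29,15.1,.192,-4.76)"
```

```text
shift [-0.0296  0.0022  0.0027] turn [-0.03  0.11  0.03]
```

Emit:
jog_arm(plan="1 -.005 .0005 .0005 0 0 0;1 -.008 .0005 .0005 0 0 0;1 -.008 .0006 .0005 0 0 0;1 -.006 .0005 .0005 0 0 0;1 -.0026 0 .0005 0 0 0;1 0 0 0 0 0 0;1 0 0 0 0 0 0")

```text
clock: 8.55
eef_pos: [0.4532, -0.1983, 0.191]
tcp_rot: [-0.0, 0.15, 0.989, 0.0]
contact_force: [-0.9, -0.1, -3.3]
width: 0.265
grasp_force: 59.4
```

Emit:
jog_arm(plan="1 0 0 .001 0 0 0;1 0 0 .001 0 0 0;1 0 0 0 0 0 0;1 0 0 0 0 0 0")

```text
clock: 9.05
eef_pos: [0.4536, -0.1986, 0.1899]
tcp_rot: [0.0, 0.15, 0.989, -0.0]
contact_force: [-2.5, 1.5, 6.0]
width: 0.269
grasp_force: 60.1
```

Emit:
jog_arm(plan="1 0 0 -.0008 0 0 0;-.2 0 0 0 0 0 0;-.2 0 0 0 0 0 0;-.2 0 0 0 0 0 0;-.2 0 0 -.03 0 0 0;-.2 0 0 -.05 0 0 0;-.2 .02 0 -.04 0 0 0;-.2 .02 0 0 0 0 0")

```text
clock: 10.05
eef_pos: [0.4168, -0.1876, 0.3139]
tcp_rot: [0.004, 0.15, 0.989, -0.002]
contact_force: [-0.0, -0.6, -0.9]
width: 0.598
grasp_force: 0.0
```

Emit:
jog_arm(plan="1 .03 0 -.01 0 0 0;1 0 0 0 0 0 0;1 0 0 0 0 0 0;1 0 0 0 0 0 0")

```text
clock: 10.55
eef_pos: [0.3873, -0.178, 0.3199]
tcp_rot: [0.0, 0.15, 0.989, -0.0]
contact_force: [0.2, -0.3, 0.0]
width: -0.005
grasp_force: 0.0
```

```bash
python3 -c "
from h import *
i=camera_info('wrist');im=capture('wrist');pickle.dump(i,open('w4.pkl','wb'))
cv2.imwrite('pics/w4.png',im)"
```

```text
(no output)
```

View pics/w4.png

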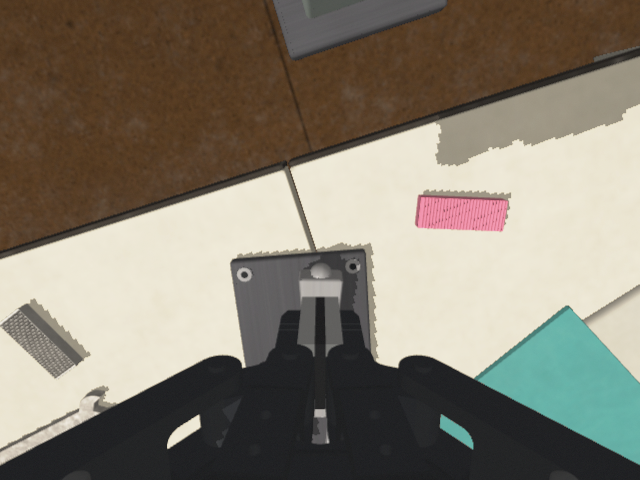

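```bash
python3 - <<'E'
from h import *
i=pickle.load(open('w4.pkl','rb'));f=np.load('fix.npy');O,ex=f[:2],f[2:];ey=np.array([-ex[1],ex[0]])
F=lambda u,z:np.round([(ray(0,u,z,i)[:2]-O)@e*1e3 for e in(ex,ey)],1)
for u,z in[((300,296),.032),((341,296),.032),((300,280),.032),((341,280),.032),((320,270),.021),((232,260),.01),((364,250),.01)]:print(u,z,F(u,z))
gof(-83-35,17,.24,-4.76)
E
```

```text
(300, 296) 0.032 [-59.3   4.4]
(341, 296) 0.032 [-57.   31.9]
(300, 280) 0.032 [-70.8   5.5]
(341, 280) 0.032 [-68.5  32.7]
(320, 270) 0.021 [-72.7  19. ]
(232, 260) 0.01 [-81.4 -43.1]
(364, 250) 0.01 [-81.1  51. ]
shift [ 0.0186 -0.0054  0.0798] turn [ 0.   -0.    0.04]
```

```bash
python3 -c "
from h import *
gof(-102,21,.186,-4.76)"
```

```text
shift [ 3.000e-03 -1.000e-04  1.338e-01] turn [ 0.   -0.    0.04]
```

Emit:
jog_arm(plan="1 .003 0 .04 0 0 0;1 0 0 .05 0 0 0;1 0 0 .03 0 0 0;1 0 0 .0138 0 0 0;1 0 0 0 0 0 0;1 0 0 0 0 0 0")

```text
clock: 11.35
eef_pos: [0.3848, -0.1775, 0.1873]
tcp_rot: [0.001, 0.15, 0.989, -0.001]
contact_force: [0.1, 0.6, -0.2]
width: 0.004
grasp_force: 0.0
```

Emit:
jog_arm(plan="1 -.003 0 0 0 0 0;1 -.003 0 0 0 0 0;1 -.003 0 0 0 0 0;1 -.003 0 0 0 0 0;1 -.003 0 0 0 0 0;1 -.003 0 0 0 0 0;1 0 0 0 0 0 0")

```text
clock: 12.22
eef_pos: [0.4012, -0.1823, 0.1862]
tcp_rot: [0.0, 0.15, 0.989, -0.0]
contact_force: [0.1, 0.9, 0.3]
width: -0.0
grasp_force: 0.0
```

Emit:
jog_arm(plan="1 -.0025 0 0 0 0 0;1 -.0025 0 0 0 0 0;1 -.0025 0 0 0 0 0;1 -.0025 0 0 0 0 0;1 -.0025 0 0 0 0 0;1 -.0025 0 0 0 0 0")

```text
clock: 12.98
eef_pos: [0.4155, -0.1867, 0.1862]
tcp_rot: [-0.0, 0.15, 0.989, 0.0]
contact_force: [-1.1, 0.7, -0.9]
width: 0.004
grasp_force: 0.4
```

Emit:
jog_arm(plan="1 -.0015 0 0 0 0 0;1 -.0015 0 0 0 0 0;1 -.0015 0 0 0 0 0;1 -.0015 0 0 0 0 0")

```text
clock: 13.48
eef_pos: [0.4211, -0.1884, 0.1862]
tcp_rot: [-0.0, 0.15, 0.989, -0.0]
contact_force: [-0.1, 0.2, 0.5]
width: 0.002
grasp_force: 0.4
```

Emit:
jog_arm(plan="1 -.0015 0 0 0 0 0;1 -.0015 0 0 0 0 0;1 -.0015 0 0 0 0 0;1 -.0015 0 0 0 0 0;1 -.0015 0 0 0 0 0")

```text
clock: 14.1
eef_pos: [0.428, -0.1906, 0.1861]
tcp_rot: [-0.0, 0.15, 0.989, -0.0]
contact_force: [-1.7, -0.1, 0.4]
width: 0.001
grasp_force: 0.9
```

Emit:
jog_arm(plan="1 -.001 0 0 0 0 0;1 -.001 0 0 0 0 0;1 -.001 0 0 0 0 0")

```text
clock: 14.48
eef_pos: [0.4311, -0.1915, 0.1862]
tcp_rot: [-0.0, 0.15, 0.989, -0.0]
contact_force: [-2.6, -0.9, 0.5]
width: -0.001
grasp_force: 0.9
```

Emit:
jog_arm(plan="1 -.001 0 0 0 0 0;1 -.001 0 0 0 0 0")

```text
clock: 14.72
eef_pos: [0.433, -0.1921, 0.1862]
tcp_rot: [-0.0, 0.15, 0.989, -0.0]
contact_force: [-3.0, 0.6, 0.5]
width: 0.001
grasp_force: 0.9
```

Emit:
jog_arm(plan="1 -.0007 0 0 0 0 0;1 -.0007 0 0 0 0 0;1 -.0007 0 0 0 0 0")

```text
clock: 15.1
eef_pos: [0.4344, -0.1924, 0.186]
tcp_rot: [-0.001, 0.15, 0.989, 0.0]
contact_force: [-5.5, -0.0, 2.1]
width: -0.002
grasp_force: 2.4
```

Emit:
jog_arm(plan="1 -.0007 0 0 0 0 0;1 -.0007 0 0 0 0 0")

```text
clock: 15.35
eef_pos: [0.4349, -0.1925, 0.1857]
tcp_rot: [-0.002, 0.15, 0.989, 0.0]
contact_force: [-6.5, 1.4, 2.9]
width: 0.002
grasp_force: 3.5
```

Emit:
jog_arm(plan="1 -.0007 0 0 0 0 0;1 -.0007 0 0 0 0 0")

```text
clock: 15.6
eef_pos: [0.4354, -0.1925, 0.1853]
tcp_rot: [-0.003, 0.15, 0.989, 0.001]
contact_force: [-9.0, 1.2, 3.7]
width: -0.001
grasp_force: 4.5
```

Emit:
jog_arm(plan="1 -.0007 0 0 0 0 0;1 -.0007 0 0 0 0 0;1 0 0 0 0 0 0")

```text
clock: 15.98
eef_pos: [0.436, -0.1926, 0.1851]
tcp_rot: [-0.005, 0.15, 0.989, 0.001]
contact_force: [-9.9, 1.1, 5.1]
width: -0.0
grasp_force: 5.2
```

Emit:
jog_arm(plan="1 -.0007 0 0 0 0 0;1 0 0 0 0 0 0")

```text
clock: 16.23
eef_pos: [0.4362, -0.1926, 0.1849]
tcp_rot: [-0.005, 0.15, 0.989, 0.001]
contact_force: [-12.1, 2.2, 5.9]
width: -0.0
grasp_force: 5.7
```

Emit:
jog_arm(plan="1 -.0007 0 0 0 0 0;1 0 0 0 0 0 0")

```text
clock: 16.48
eef_pos: [0.4365, -0.1926, 0.1847]
tcp_rot: [-0.006, 0.15, 0.989, 0.001]
contact_force: [-12.7, 0.9, 7.0]
width: 0.003
grasp_force: 6.2
```

Emit:
jog_arm(plan="1 -.0006 0 -.0003 0 0 0;1 0 0 0 0 0 0")

```text
clock: 16.73
eef_pos: [0.4367, -0.1926, 0.1848]
tcp_rot: [-0.006, 0.15, 0.989, 0.001]
contact_force: [-12.6, 1.7, 6.4]
width: 0.002
grasp_force: 6.4
```

Emit:
jog_arm(plan="1 -.0008 0 -.0003 0 0 0;1 0 0 0 0 0 0")

```text
clock: 16.98
eef_pos: [0.4369, -0.1927, 0.1848]
tcp_rot: [-0.007, 0.15, 0.989, 0.001]
contact_force: [-14.1, 2.6, 5.8]
width: -0.001
grasp_force: 6.8
```

Emit:
jog_arm(plan="1 -.0007 0 -.0002 0 0 0;1 0 0 0 0 0 0")

```text
clock: 17.23
eef_pos: [0.4372, -0.1927, 0.1848]
tcp_rot: [-0.008, 0.15, 0.989, 0.001]
contact_force: [-15.0, 1.6, 5.7]
width: -0.0
grasp_force: 7.3
```

Emit:
jog_arm(plan="1 -.0005 0 -.0001 0 0 0;1 0 0 0 0 0 0;1 0 0 0 0 0 0;1 0 0 0 0 0 0")

```text
clock: 17.73
eef_pos: [0.4374, -0.1928, 0.1848]
tcp_rot: [-0.008, 0.15, 0.989, 0.001]
contact_force: [-14.9, 0.7, 6.4]
width: 0.001
grasp_force: 7.6
```

Emit:
jog_arm(plan="1 .003 0 0 0 0 0;1 .006 0 0 0 0 0;1 .012 0 0 0 0 0;1 .02 0 0 0 0 0;1 .03 0 -.02 0 0 0;1 0 0 -.06 0 0 0;1 0 0 -.06 0 0 0;1 0 0 0 0 0 0")

```text
clock: 18.73
eef_pos: [0.3776, -0.1757, 0.3332]
tcp_rot: [0.007, 0.15, 0.989, -0.003]
contact_force: [0.5, 0.1, -0.4]
width: 0.002
grasp_force: 0.0
```

```bash
python3 - <<'E'
from h import *
a=capture('scene');b=capture('side');w=capture('wrist')
f=lambda m,k:cv2.resize(m,None,fx=k,fy=k,interpolation=cv2.INTER_CUBIC)
A=f(a[290:375,330:490],2.5);B=f(b[170:220,260:360],4);W=f(w[200:440,200:480],1.42)
h=340;o=np.zeros((600,800,3),np.uint8);o[:A.shape[0],:A.shape[1]]=A;o[:B.shape[0],400:400+B.shape[1]]=B;o[215:215+W.shape[0],:W.shape[1]]=W
cv2.imwrite('pics/end.png',o);print(read_state()['contact_force'])
E
```

```text
[-0.68861785 -0.19593701 -0.82462433]
```

View pics/end.png

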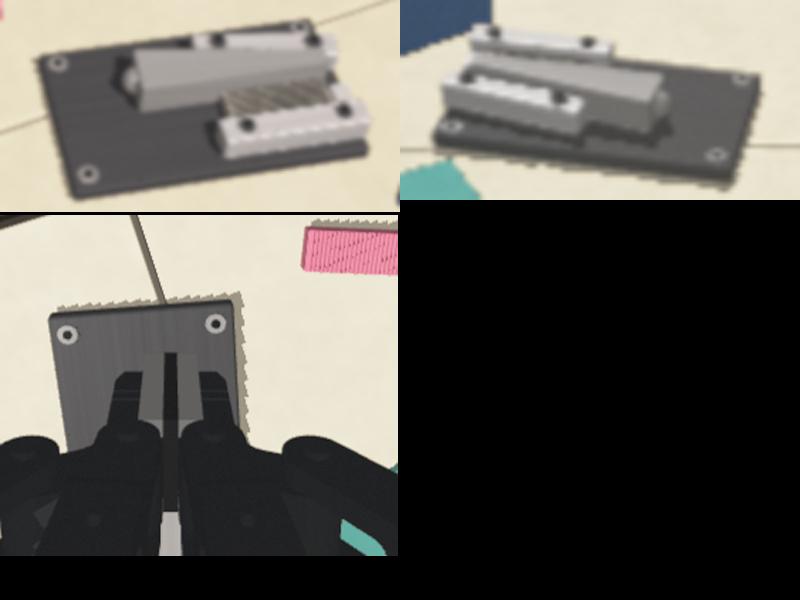

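The combined picture shows the wedge in the slot: scene crop (235,80), side crop (570,85). The insert is pinned against the back rail, and the button is free at scene crop (130,80). I'll check numerically that the wedge lies flat.

```bash
python3 - <<'E'
from h import *
def proj(n,X):
    i=camera_info(n);c=np.array(i["R"])@X+i["t"];p=np.array(i["mtx"])@c;return p[:2]/p[2]
c,s=np.cos(np.radians(4.76)),np.sin(np.radians(4.76))
for xc in(27,29):
  for lx,ly in((-55,15.15),(-55,-15.15),(55,6),(55,-6)):
    x,y=xc+c*lx+s*ly,9.6-s*lx+c*ly
    r=[]
    for z in(.010,.032):
        X=np.array([*fx(x,y),z]);r+=[(proj("scene",X)-[330,290])*2.5,(proj("side",X)-[260,170])*4+[400,0]]
    print(xc,lx,ly,"scene bot/top",*np.round([r[0],r[2]]).tolist(),"side",*np.round([r[1],r[3]]).tolist())
E
```

```text
27 -55 15.15 scene bot/top [135.0, 69.0] [138.0, 45.0] side [642.0, 134.0] [641.0, 100.0]
27 -55 -15.15 scene bot/top [144.0, 111.0] [148.0, 87.0] side [658.0, 104.0] [657.0, 71.0]
27 55 6 scene bot/top [322.0, 69.0] [329.0, 44.0] side [463.0, 94.0] [460.0, 61.0]
27 55 -6 scene bot/top [328.0, 85.0] [335.0, 61.0] side [471.0, 83.0] [468.0, 50.0]
29 -55 15.15 scene bot/top [138.0, 69.0] [141.0, 45.0] side [638.0, 133.0] [637.0, 100.0]
29 -55 -15.15 scene bot/top [148.0, 111.0] [151.0, 87.0] side [654.0, 104.0] [654.0, 71.0]
29 55 6 scene bot/top [325.0, 68.0] [332.0, 44.0] side [460.0, 93.0] [457.0, 61.0]
29 55 -6 scene bot/top [331.0, 84.0] [338.0, 60.0] side [467.0, 82.0] [464.0, 50.0]
```

The observed corners match the flat, jammed prediction (wedge centre about x = 27 mm): scene crop (143,110) and side crop (642,135).

```bash
python3 -c "
from workcell import *
print(robot.close_job())"
```

```text
the job is handed in; nothing more can be done
None
```

The wedge is in the slot, flat on the plate and pushed in with about 15 N; the push climbed as it jammed. I let go, saw it still in place, left the plain bar alone, and handed the job in at about 19 s.

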